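# Nest the empty hardware tubs under the low shelf

## Robot

A 7-joint arm with a two-finger parallel gripper is mounted at the origin on the work surface. World frame = base frame: x ahead of the robot, y to its left, z up, the work surface at z = 0. Lengths are in m, angles in rad, forces in N, time in s.
With the tool pointing down it reaches from about 0.35 to 0.775 m from the base axis. Payload 3.1 kg.
Tool frame: the origin (TCP) lies midway between the tips of the shut fingers; the grasp point (between the pads) lies ctrl.pinch_z behind it (ctrl.pinch_z is the distance from the TCP to the grasp point, in m); z points along the fingers, y is the line along which they close (so a half turn about z gives the same grasp; the last joint's range is limited). The gripper opens to 85 mm and grips with 20 to 120 N. Pads are 22 mm wide; open, the fingers measure 114 mm over their backs; the gripper's body (76 mm by 85 mm) begins 54 mm behind the grasp point. The pads swing forward as they close: fully open they stand 13 mm farther back than shut.
Start: joints at [1.226, 0.311, 0.014, 1.512, -0.004, 1.319, -0.027], TCP at [0.164, -0.525, 0.209] pointing down, gripper open.
Joint ranges: [-2.7, 2.7], [-0.3, 1.91], [-1.27, 1.3], [0.12, 2.57], [-1.44, 4.58], [0.2, 2.03], [-3.05, 3.05]. Speed limits (rad/s): [2.79, 2.79, 3.14, 3.14, 3.14, 3.14, 3.14].

## Interface

Orientations are given as a unit quaternion [x, y, z, w].
In Python, from rig import ctrl gives the robot as it stands.
- The arm moves only by the tool move_arm, never from a script. Its argument "series" is one flat list of numbers, 6 for each row, row after row: the shift along the tool's x, y, z each as a share of 25 mm, from -1 to 1, then the turn, a rotation vector about the tool's x, y, z each as a share of 360 degrees, from -1 to 1. A call has 1 to 8 rows; each row shifts and turns the commanded pose from where the row before left it, along the tool's axes as they then stand; what a row does not reach is not made up. A row lasts 1/10 s, in which the tool goes at most 50 mm and 8.59 degrees, less where a joint would pass 70% of its speed; a pose out of reach is approached as far as the arm can. A call with a number of a shift or a turn outside -1 to 1 is refused whole. A call with a gripper value outside its range is refused whole. "hand" is the closure, from 0 (fully open) to 1 (shut), set as the call begins (left out, the last holds). The fingers move at their own pace and stop on an object; "newtons" is the grip in N (left out, the last holds). Time passes only in rows, so rows that do not move let the fingers close. It gives the time, the measured TCP pose, the force, the opening and the grip force at its end, in the units of the state.
- ctrl.state(): the state, without advancing time (a new reading comes with each control period).
- ctrl.snapshot(name): name is "scene" or "top"; returns a dict with "frame" (480x640x3 uint8, blue, green, red), "fov_y" (degrees; the focal length in pixels is half the picture's height over the tangent of half this angle, whatever the lens; pixels are square), "cx", "cy" (the principal point, pixels), "cam_to_world" (4x4, takes a point from camera to world coordinates). Camera axes: x right, y down, z forward; pixel columns grow to the right and rows downward; lengths in m; the calibration is good to about 2 mm. A picture is of the moment at which its call begins. There is no depth.
- ctrl.hand_in(): hands the job in; it is judged then, once.
The state is a dict: "t": time; "q": joint angles; "joint_velocities": joint speeds; "joint_efforts": joint torques, N m; "tool_pos": TCP position; "orientation": TCP orientation; "force": force on the tool from outside, world axes, zero at the start; "wrist_torque": the same for the moment, N m; "width": finger opening in m; "gripper_force": force on a finger pad.
Only numpy, scipy, OpenCV 4.12 (cv2) and the standard library are available. Lean on these libraries where they do the work, as an engineer would, in place of code of your own. Each camera call takes 0.05 s, during which the arm holds its last target. There are 200 camera calls.

## Task

Tidy away the empty hardware tubs: nest them in size order, the blue middle tub inside the big grey one and the small yellow one inside the blue, each sitting upright and flat on the floor of the tub around it. The grey tub stays where it is in its bay, partly under the low shelf. Leave the wrench and the long bolt lying in front where they are.

Things in the scene. Friction and masses are not known exactly. Their poses are not given: they have to be found in the camera images.
- big_tub: Big open grey tub, 224 long (its x) x 148 wide (y) x 60 high, walls and floor 5 thick (inside 214 x 138), loose with 3 mm play in a timber bay (cleats up to 14 high around it, 30 behind). Origin: centre of its underside; x points away from the robot, into the bay; z up.
- rack: Fixed timber bay with a low shelf over the far end of the big tub. Origin on the table under the big tub's middle, x into the bay. Shelf board: x = 58 to 158, y = -118 to 118, underside 110 and top 128 above the table (flat stock to 150 on its far half), on side panels with inner faces at y = +-96. It covers the last 49 of the big tub's inside, so the blue tub cannot go in level.
- shelf_edge (a point): Middle of the near lower edge of the shelf board, 110 above the table, 58 in +x of the rack's origin.
- mid_tub: Middle open blue tub, 176 long (x) x 120 wide (y) x 70 high, walls and floor 5 thick (inside 166 x 110), about 0.35 kg, standing upright. Origin: centre of its underside, z up. At its -x end a flat grip tab, 10 thick and 60 wide (along y), continues the end wall straight up from the rim; its top is 116 above the underside.
- mid_grip (a point): Where to pinch the blue tub's tab: middle of its thickness and width, at x = -83, z = 98 in the tub's frame (28 above the rim).
- small_tub: Small open yellow tub, 112 long (x) x 96 wide (y) x 55 high, walls and floor 4 thick, about 0.25 kg, standing upright. Origin: centre of its underside, z up. A black carrying bar, 14 x 14 in section and 112 long, runs along its x over the middle, from 98 to 112 above the underside, on a post at each end.
- small_grip (a point): Centre of the small tub's carrying bar, 105 above its underside.
- wrench: Bystander: steel wrench, 170 long, lying along its x; origin under its middle.
- bolt: Bystander: long brass-coloured bolt, 165 long, lying along its x, 22 high; origin under its middle.
Not all that is in view belongs to the job. What is shaped like the small_tub but orange or turquoise is not meant.

How it is judged:
At the end, for the whole second after the job is handed in: Blue tub flat in the big tub (underside 2 to 9 mm above the big one's, within 24 mm lengthwise, 14 crosswise of its centre); yellow likewise in the blue (32 and 12 mm); all upright within 0.05 rad and at rest; big tub moved under 20 mm (z of mid_tub in the frame of big_tub between 0.002 and 0.009 m and x of mid_tub in the frame of big_tub between -0.024 and 0.024 m and y of mid_tub in the frame of big_tub between -0.014 and 0.014 m and z of small_tub in the frame of mid_tub between 0.002 and 0.009 m and x of small_tub in the frame of mid_tub between -0.032 and 0.032 m and y of small_tub in the frame of mid_tub between -0.012 and 0.012 m and angle between each of big_tub, mid_tub, small_tub's own z axis and vertical below 0.05 rad and linear speed of each of mid_tub, small_tub below 0.02 m/s and distance of big_tub from where it was at the start of the episode below 0.02 m); the robot touches nothing.
It fails at once if the wrench is moved more than 40 mm (distance of wrench from where it was at the start of the episode above 0.04 m).
It fails at once if the bolt is moved more than 40 mm (distance of bolt from where it was at the start of the episode above 0.04 m).
It also fails if it takes over 64 s, if anything falls off the work surface, if the arm or the gripper's body presses on something with over 40 N, if the wrist force passes 120 N, or if a joint passes its speed limit or range.

## Working session

There is one attempt and no reset: what is moved stays moved. The work goes in short steps, Python scripts to look and compute and a tool call to move; the robot and the scene stay as the last step left them, time stands still between calls to the robot, and variables do not carry over. Pictures are saved under pics/ and viewed, at most 10 in all, crops included, and the job is handed in when it is done.

Besides the shell and the picture viewer there is one more tool, called after "Request:" in YAML: its name, and indented under it one key for each argument. move_arm: Moves the arm, as the interface text tells. Shift numbers are shares of 25 mm and turn numbers shares of 360 degrees, none past 1 either way. Its arguments: {"type":"object","properties":{"series":{"type":"array"},"hand":{"type":"number"},"newtons":{"type":"number"}},"required":["series"]}

```bash
ls; mkdir -p pics
python3 - <<'E'
from rig import ctrl
import cv2,numpy as np
print(ctrl.pinch_z, ctrl.state())
for n in("scene","top"):
    s=ctrl.snapshot(n); cv2.imwrite(f"pics/{n}0.png",s["frame"]); print(n,s["fov_y"],s["cx"],s["cy"],np.round(s["cam_to_world"],4).tolist())
E
```

```text
pics
0.0187 {'t': 0.0, 'q': array([ 1.22633199,  0.31174496,  0.01398559,  1.51307774, -0.00438022,
        1.31918396, -0.02719641]), 'joint_velocities': array([-0.00106216,  0.00130625,  0.00111713,  0.00049444,  0.00086818,
        0.00054388,  0.00146135]), 'joint_efforts': array([-5.03442479e-04, -3.79916739e+01,  1.45506039e-01, -2.30596304e+01,
        1.22402041e-02,  1.37942639e-02, -2.02893569e-07]), 'tool_pos': array([ 0.16375798, -0.52422949,  0.20740218]), 'orientation': array([ 9.88555995e-01,  1.50849676e-01, -2.36234668e-04, -1.16815286e-03]), 'force': array([-0.63331142,  0.3732564 , -0.10706883]), 'wrist_torque': array([-0.02316301, -0.04312792, -0.03565673]), 'gripper_force': 0.0, 'width': 0.08582165221333839}
scene 49.86422053806113 315.5426594084613 236.11789715672333 [[-0.516, 0.5151, -0.6844, 1.2121], [0.8562, 0.2871, -0.4295, 0.4302], [-0.0248, -0.8076, -0.5892, 0.6695], [0.0, 0.0, 0.0, 1.0]]
top 57.476915470272374 316.56065479465195 238.12815576004533 [[0.0226, -0.9846, 0.1732, 0.4106], [-0.9996, -0.019, 0.0227, -0.0088], [-0.019, -0.1737, -0.9846, 0.8913], [0.0, 0.0, 0.0, 1.0]]
```

View pics/scene0.png

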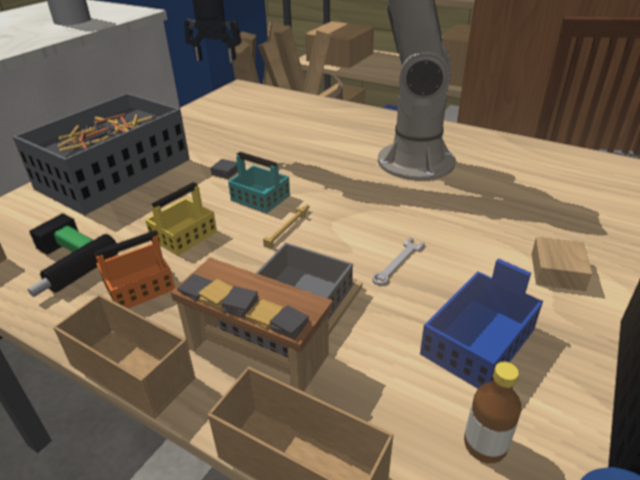

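View pics/top0.png

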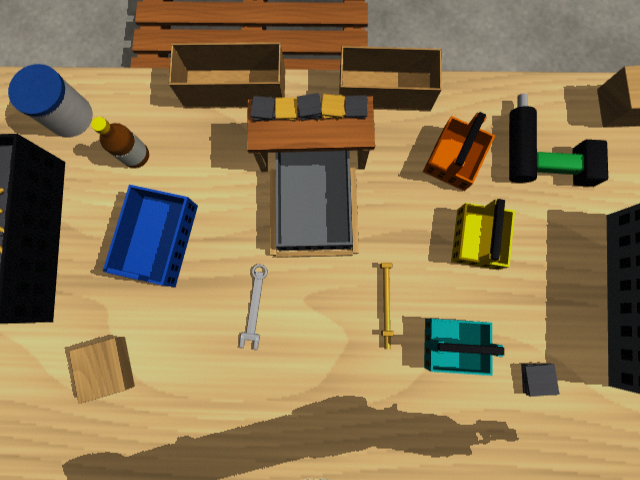

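The scene view shows the blue tub (480,320) with its tab at (510,280), yellow (180,225), and grey under the shelf (305,275). In the top view, blue is at (152,235), yellow at (484,235), grey at (313,198), the wrench at (253,305) and the bolt at (387,305). I'll zoom in with masks.

```bash
cat > h.py <<'E'
import numpy as np,cv2
from rig import ctrl
from scipy.spatial.transform import Rotation as R
def cam(n):
    s=ctrl.snapshot(n); s["f"]=240/np.tan(np.radians(s["fov_y"])/2); return s
def ray(s,p):
    d=s["cam_to_world"][:3,:3]@np.array([(p[0]-s["cx"])/s["f"],(p[1]-s["cy"])/s["f"],1]); return s["cam_to_world"][:3,3],d
def onz(s,p,z):
    o,d=ray(s,p); return o+d*(z-o[2])/d[2]
def tri(s1,p1,s2,p2):
    (a,d),(b,e)=ray(s1,p1),ray(s2,p2); k=np.linalg.lstsq(np.c_[d,-e],b-a,rcond=None)[0]
    P,Q=a+d*k[0],b+e*k[1]; return (P+Q)/2,np.linalg.norm(P-Q)
def proj(s,P):
    M=s["cam_to_world"]; c=M[:3,:3].T@(np.asarray(P)-M[:3,3]); return np.array([s["cx"]+s["f"]*c[0]/c[2],s["cy"]+s["f"]*c[1]/c[2]])
def hsv(s,lo,hi): return cv2.inRange(cv2.cvtColor(s["frame"],cv2.COLOR_BGR2HSV),lo,hi)
E
python3 - <<'E'
from h import *
a,b=cam("top"),cam("scene")
def crop(s,x,y,w=133,h=100,k=3):
    return cv2.resize(s["frame"][y:y+h,x:x+w],None,fx=k,fy=k,interpolation=cv2.INTER_CUBIC)
t=np.vstack([np.hstack([crop(a,85,185),crop(a,420,185)]),np.hstack([crop(a,255,155),crop(b,415,255)])])
cv2.imwrite("pics/c1.png",t)
for nm,s,lo,hi,roi in (("blue top",a,(105,120,40),(125,255,255),(90,170,120,130)),("yel top",a,(22,120,60),(34,255,255),(440,190,90,90)),("blue scene",b,(105,120,40),(125,255,255),(410,250,140,140))):
    m=hsv(s,lo,hi); k=np.zeros_like(m); x,y,w,h=roi; k[y:y+h,x:x+w]=m[y:y+h,x:x+w]
    c=max(cv2.findContours(k,0,2)[0],key=cv2.contourArea); print(nm,cv2.contourArea(c),cv2.approxPolyDP(c,3,True)[:,0].tolist())
E
```

```text
blue top 6460.5 [[129, 185], [103, 270], [175, 286], [197, 206], [187, 197]]
yel top 1672.5 [[496, 199], [486, 205], [465, 202], [461, 207], [464, 212], [458, 216], [457, 210], [454, 240], [457, 237], [461, 241], [457, 249], [453, 242], [451, 261], [454, 250], [459, 251], [459, 259], [479, 262], [488, 255], [490, 258], [493, 216], [468, 212], [467, 206], [487, 207], [495, 204]]
blue scene 2734.5 [[477, 273], [425, 325], [487, 361], [491, 372], [540, 301], [520, 322], [505, 311], [478, 305], [463, 320], [458, 340], [428, 324], [478, 274], [490, 279]]
```

View pics/c1.png

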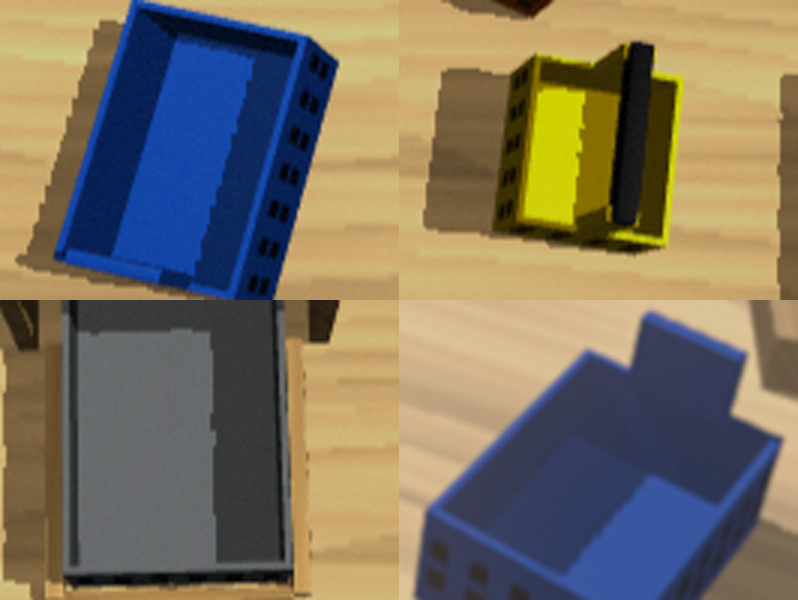

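Crops show blue's rim corners at crop (135,2), (305,40) and (57,262), with the tab at its near end. Yellow's bar runs from (641,42) to (627,222), and grey's near rim corners are at (64,572) and (292,570).

Run:
```python
from h import *
np.set_printoptions(precision=4,suppress=True)
a,b=cam("top"),cam("scene")
T=lambda x,y,x0,y0:(x0+(x-1)/3,y0+(y-1)/3)
B=[onz(a,T(*p,85,185),.07) for p in((135,2),(310,38),(57,260))]
print("blue FL,FR,NL",*B, "sizes",np.linalg.norm(B[0]-B[1]),np.linalg.norm(B[0]-B[2]))
d=B[0]-B[2]; print("yaw deg",np.degrees(np.arctan2(d[1],d[0])), "ctr FR-NL",(B[1]+B[2])/2)
e=B[1]-B[0]; print("yaw from width",np.degrees(np.arctan2(e[0],-e[1])))
t=[onz(b,T(x-400,y-300,415,255),.116) for x,y in((645,313),(747,353))]; print("tab top ends (scene)",*t,np.linalg.norm(t[0]-t[1]),sum(t)/2)
t=[onz(a,T(x,y,85,185),.116) for x,y in((65,255),(161,272))]; print("tab top ends (top)",*t,np.linalg.norm(t[0]-t[1]),sum(t)/2)
m=hsv(a,(0,0,0),(180,255,48)); k=np.zeros_like(m); k[195:265,485:512]=m[195:265,485:512]
c=max(cv2.findContours(k,0,2)[0],key=cv2.contourArea); r=cv2.minAreaRect(c); print("bar rect px",r)
Y=[onz(a,p,.112) for p in cv2.boxPoints(r)]; print("bar",*Y)
c=onz(a,r[0],.112);print("bar ctr",c)
Yr=[onz(a,T(x-400,y,420,185),.055) for x,y in((540,57),(683,76),(667,247),(520,232))]; print("yel rim",*Yr)
G=[onz(a,T(x,y-300,255,155),.06) for x,y in((63,573),(293,571),(62,310),(281,310))]; print("grey",*G,np.linalg.norm(G[0]-G[1]))
```

```text
blue FL,FR,NL [0.6533 0.3796 0.07  ] [0.631  0.2625 0.07  ] [0.4834 0.4129 0.07  ] sizes 0.11913682490528392 0.1731923610074506
yaw deg -11.078083597323564 ctr FR-NL [0.5572 0.3377 0.07  ]
yaw from width -10.787557572603248
tab top ends (scene) [0.4765 0.3281 0.116 ] [0.4842 0.3854 0.116 ] 0.05784168539166993 [0.4804 0.3567 0.116 ]
tab top ends (top) [0.4824 0.3847 0.116 ] [0.4734 0.326  0.116 ] 0.05945403070362783 [0.4779 0.3554 0.116 ]
bar rect px ((496.9569091796875, 229.5890350341797), (10.258037567138672, 61.478755950927734), 5.314545154571533)
bar [ 0.5146 -0.2985  0.112 ] [ 0.6273 -0.3139  0.112 ] [ 0.6259 -0.3323  0.112 ] [ 0.5133 -0.3165  0.112 ]
bar ctr [ 0.5696 -0.3152  0.112 ]
yel rim [ 0.6318 -0.2807  0.055 ] [ 0.6207 -0.3724  0.055 ] [ 0.509  -0.3562  0.055 ] [ 0.5167 -0.2639  0.055 ]
grey [0.5406 0.0888 0.06  ] [ 0.5448 -0.0586  0.06  ] [0.7178 0.0964 0.06  ] [ 0.72   -0.0492  0.06  ] 0.14753177544582435
```

```bash
cat >> h.py <<'E'
def tool(psi,tilt=0,axis=0):
    """tool down, closing line (y) at azimuth psi (deg); tilted by tilt about the level axis at azimuth axis+90"""
    p=np.radians(psi); D=np.c_[[-np.sin(p),np.cos(p),0],[np.cos(p),np.sin(p),0],[0,0,-1]]
    a=np.radians(axis+90); return R.from_rotvec(np.radians(tilt)*np.array([np.cos(a),np.sin(a),0]))*R.from_matrix(D)
def plan(wps,start=None,step=.0245,ang=8.0):
    st=ctrl.state(); p,o=start or (st["tool_pos"],R.from_quat(st["orientation"])); rows=[]
    for w in wps:
        g,q=np.array(w[0],float),w[1]; sp=w[2] if len(w)>2 else step
        n=int(max(1,np.ceil(np.linalg.norm(g-p)/sp),np.ceil(np.degrees((o.inv()*q).magnitude())/ang)))
        for i in range(n,0,-1):
            s=np.round(o.inv().apply((g-p)/i)/.025,2); r=np.round((o.inv()*q).as_rotvec()/i/2/np.pi,4)
            p=p+o.apply(s*.025); o=o*R.from_rotvec(r*2*np.pi); rows.append([*s,*r])
    for i in range(0,len(rows),8): print(" ".join(", ".join(f"{v+0:g}" for v in r)+"," for r in rows[i:i+8]),"\n")
    print(len(rows),"rows end",p.round(4),o.as_quat().round(4)); return p,o
E
python3 - <<'E'
from h import *
q=tool(-10); s=ctrl.state(); o=R.from_quat(s["orientation"])
plan([((.40,-.30,.25),o),((.45,.05,.25),q),((.478,.355,.22),q),((.478,.355,.12),q)])
E
```

```text
0.84, -0.41, -0.12, 0, 0, 0, 0.83, -0.41, -0.12, 0, 0, 0, 0.84, -0.41, -0.12, 0, 0, 0, 0.83, -0.41, -0.12, 0, 0, 0, 0.84, -0.41, -0.12, 0, 0, 0, 0.83, -0.41, -0.12, 0, 0, 0, 0.84, -0.41, -0.12, 0, 0, 0, 0.83, -0.41, -0.12, 0, 0, 0, 

0.84, -0.41, -0.12, 0, 0, 0, 0.83, -0.41, -0.12, 0, 0, 0, 0.84, -0.42, -0.12, 0, 0, 0, 0.83, -0.41, -0.12, 0, 0, 0, 0.84, -0.42, -0.12, 0, 0, 0, 0.83, -0.41, -0.11, 0, 0, 0, 0.41, -0.85, 0, 0, 0, -0.0116, 0.47, -0.82, 0, 0, 0, -0.0116, 

0.52, -0.78, 0, 0, 0, -0.0116, 0.58, -0.74, 0, 0, 0, -0.0116, 0.63, -0.7, 0, 0, 0, -0.0116, 0.68, -0.65, 0, 0, 0, -0.0116, 0.73, -0.6, 0, 0, 0, -0.0116, 0.77, -0.55, 0, 0, 0, -0.0116, 0.81, -0.49, 0, 0, 0, -0.0116, 0.84, -0.43, 0, 0, 0, -0.0116, 

0.87, -0.36, 0, 0, 0, -0.0116, 0.89, -0.3, 0, 0, 0, -0.0116, 0.92, -0.23, 0, 0, 0, -0.0116, 0.93, -0.17, 0, 0, -0.0001, -0.0116, 0.94, -0.1, 0.01, -0.0001, 0, -0.0116, 0.94, -0.08, 0.09, 0, 0, 0, 0.94, -0.08, 0.09, 0, 0, 0, 0.94, -0.08, 0.09, 0, 0, 0, 

0.94, -0.08, 0.09, 0, 0, 0, 0.94, -0.08, 0.09, 0, 0, 0, 0.94, -0.08, 0.09, 0, 0, 0, 0.94, -0.08, 0.09, 0, 0, 0, 0.94, -0.08, 0.09, 0, 0, 0, 0.94, -0.08, 0.1, 0, 0, 0, 0.94, -0.07, 0.09, 0, 0, 0, 0.94, -0.08, 0.1, 0, 0, 0, 

0.93, -0.07, 0.09, 0, 0, 0, 0.94, -0.08, 0.1, 0, 0, 0, 0, 0, 0.8, 0, 0, 0, 0, 0, 0.8, 0, 0, 0, 0, 0, 0.8, 0, 0, 0, 0, 0, 0.8, 0, 0, 0, 0, 0, 0.8, 0, 0, 0, 

47 rows end [0.478  0.3551 0.12  ] [7.661e-01 6.428e-01 1.000e-04 1.000e-04]
```

Request:
move_arm:
  series: [0.84,-0.41,-0.12,0,0,0,0.84,-0.41,-0.12,0,0,0,0.84,-0.41,-0.12,0,0,0,0.84,-0.41,-0.12,0,0,0,0.84,-0.41,-0.12,0,0,0,0.84,-0.41,-0.12,0,0,0,0.84,-0.41,-0.12,0,0,0,0.84,-0.41,-0.12,0,0,0]
  hand: 0

```text
t: 1.1
tool_pos: [0.3005, -0.3958, 0.2326]
orientation: [0.989, 0.151, 0.0, 0.0]
force: [0.1, -0.1, -0.3]
width: 0.0855
gripper_force: 0.0
```

Request:
move_arm:
  series: [0.84,-0.41,-0.12,0,0,0,0.84,-0.41,-0.12,0,0,0,0.84,-0.41,-0.12,0,0,0,0.84,-0.41,-0.12,0,0,0,0.84,-0.41,-0.12,0,0,0,0.84,-0.41,-0.12,0,0,0,0.41,-0.85,0,0,0,-0.0116,0.47,-0.82,0,0,0,-0.0116]

```text
t: 1.9
tool_pos: [0.4085, -0.252, 0.2502]
orientation: [0.974, 0.225, -0.0, -0.0]
force: [-0.7, -0.3, -0.0]
width: 0.0856
gripper_force: 0.0
```

Request:
move_arm:
  series: [0.52,-0.78,0,0,0,-0.0116,0.58,-0.74,0,0,0,-0.0116,0.63,-0.7,0,0,0,-0.0116,0.68,-0.65,0,0,0,-0.0116,0.73,-0.6,0,0,0,-0.0116,0.77,-0.55,0,0,0,-0.0116,0.81,-0.49,0,0,0,-0.0116,0.84,-0.43,0,0,0,-0.0116]

```text
t: 2.7
tool_pos: [0.4353, -0.0649, 0.2505]
orientation: [0.868, 0.496, 0.0, 0.0]
force: [-0.4, 0.4, 0.6]
width: 0.0856
gripper_force: 0.0
```

Request:
move_arm:
  series: [0.87,-0.36,0,0,0,-0.0116,0.89,-0.3,0,0,0,-0.0116,0.92,-0.23,0,0,0,-0.0116,0.93,-0.17,0,0,0,-0.0116,0.94,-0.1,0,0,0,-0.0116,0.94,-0.08,0.09,0,0,0,0.94,-0.08,0.09,0,0,0,0.94,-0.08,0.09,0,0,0]

```text
t: 3.5
tool_pos: [0.4583, 0.1223, 0.2436]
orientation: [0.765, 0.644, 0.0, -0.0]
force: [-0.1, -0.9, -1.0]
width: 0.0851
gripper_force: 0.0
```

Request:
move_arm:
  series: [0.94,-0.08,0.09,0,0,0,0.94,-0.08,0.09,0,0,0,0.94,-0.08,0.09,0,0,0,0.94,-0.08,0.09,0,0,0,0.94,-0.08,0.09,0,0,0,0.94,-0.08,0.09,0,0,0,0.94,-0.08,0.09,0,0,0,0.94,-0.08,0.09,0,0,0]

```text
t: 4.3
tool_pos: [0.4748, 0.3102, 0.2254]
orientation: [0.765, 0.644, -0.0, -0.0]
force: [-0.4, 0.0, 0.0]
width: 0.0857
gripper_force: 0.0
```

Run:
```python
from h import *
s=ctrl.state(); print(s["t"],s["tool_pos"],s["q"].round(2),s["force"])
q=tool(-10); plan([((.478,.355,.16),q),((.478,.355,.080),q,.015)])
```

```text
4.3 [0.47480635 0.31018824 0.22536043] [-0.12  0.42 -0.71  1.41  0.27  1.41 -1.  ] [-4.40156633e-01  2.89073649e-02  2.14084166e-04]
0.45, -0.04, 0.65, 0, 0, 0.0001, 0.45, -0.05, 0.65, 0, 0, 0.0001, 0.44, -0.05, 0.66, 0, 0, 0.0001, 0.45, -0.04, 0.65, -0.0001, 0, 0.0001, 0, 0, 0.53, 0, 0, 0, 0, 0, 0.53, 0, 0, 0, 0, 0, 0.54, 0, 0, 0, 0, 0, 0.53, 0, 0, 0, 

0, 0, 0.54, 0, 0, 0, 0, 0, 0.53, 0, 0, 0, 

10 rows end [0.4781 0.3551 0.0801] [ 7.661e-01  6.427e-01  1.000e-04 -0.000e+00]
```

Request:
move_arm:
  series: [0.45,-0.05,0.65,0,0,0,0.45,-0.05,0.65,0,0,0,0.45,-0.05,0.65,0,0,0,0.45,-0.05,0.65,0,0,0,0,0,0.54,0,0,0,0,0,0.54,0,0,0,0,0,0.54,0,0,0,0,0,0.54,0,0,0]

```text
t: 5.1
tool_pos: [0.4785, 0.3526, 0.1058]
orientation: [0.766, 0.642, 0.0, 0.0]
force: [-0.4, 0.5, -0.1]
width: 0.0856
gripper_force: 0.0
```

Request:
move_arm:
  series: [0,0,0.53,0,0,0,0,0,0.53,0,0,0,0,0,0,0,0,0]

```text
t: 5.4
tool_pos: [0.477, 0.3519, 0.0778]
orientation: [0.766, 0.643, -0.002, 0.0]
force: [-0.2, 0.1, 0.8]
width: 0.0855
gripper_force: 0.0
```

Request:
move_arm:
  series: [0,0,0,0,0,0,0,0,0,0,0,0,0,0,0,0,0,0,0,0,0,0,0,0,0,0,0,0,0,0,0,0,0,0,0,0,0,0,0,0,0,0,0,0,0,0,0,0]
  hand: 1
  newtons: 80

```text
t: 6.2
tool_pos: [0.4782, 0.3535, 0.0809]
orientation: [0.766, 0.643, 0.0, 0.0]
force: [-0.7, -1.3, 5.9]
width: 0.0077
gripper_force: 82.0
```

Run:
```python
from h import *
s=ctrl.state(); print(s["t"],s["tool_pos"],s["q"].round(2),s["force"],s["width"],s["gripper_force"])
a,b=cam("top"),cam("scene"); cv2.imwrite("pics/g1.png",np.hstack([cv2.resize(a["frame"][170:300,80:240],None,fx=2.5,fy=2.5),cv2.resize(b["frame"][240:370,420:580],None,fx=2.5,fy=2.5)]))
```

```text
6.2 [0.4782006  0.35354806 0.08088799] [-0.22  0.59 -0.66  1.55  0.38  1.14 -1.14] [-0.66970571 -1.2680158   5.86842464] 0.007662834320889599 81.99931740760803
```

View pics/g1.png

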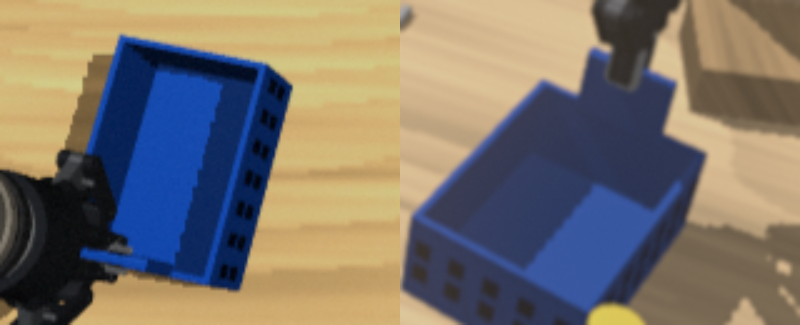

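```bash
cat >> h.py <<'E'
G0=np.array([.6546,.0198]); GY=2.2
def blue(Xn,Zn,th,tcp=(-.083,.081),y=0):
    t=np.radians(th); c,s=np.cos(t),np.sin(t); u,w=tcp[0]-.088,tcp[1]
    X,Z=Xn+u*c+w*s, Zn-u*s+w*c; g=np.radians(GY)
    return (*(G0+[X*np.cos(g)-y*np.sin(g),X*np.sin(g)+y*np.cos(g)]),Z),tool(GY,th,GY)
def slide(s,up=0,th=15):  # s back from the inserted pose along the tub's own axis
    t=np.radians(th); return blue(.082-s*np.cos(t),.067-.189*np.tan(t)+s*np.sin(t)+up,th)
E
python3 - <<'E'
from h import *
q=tool(-10)
plan([((.478,.353,.10),q,.01),((.478,.353,.25),q),slide(.10,.07),slide(.085,.0)])
for s in(.1,.085,0): print(slide(s)[0])
E
```

```text
-0.01, 0, -0.38, 0, 0, 0, -0.01, 0, -0.39, 0.0001, 0, 0, 0, 0, -0.86, 0, 0, 0, 0, 0, -0.86, 0, 0, 0, 0, 0, -0.86, 0, 0, 0, 0, 0, -0.85, 0, 0, 0, 0, 0, -0.86, 0, 0, 0, 0, 0, -0.85, 0, 0, 0, 

0, 0, -0.86, 0, 0, 0, -0.95, 0.22, 0.04, 0.003, -0.0003, -0.0024, -0.95, 0.21, 0.04, 0.003, -0.0003, -0.0024, -0.95, 0.19, 0.04, 0.003, -0.0003, -0.0024, -0.95, 0.18, 0.04, 0.003, -0.0003, -0.0024, -0.96, 0.16, 0.04, 0.0029, -0.0003, -0.0024, -0.96, 0.15, 0.04, 0.003, -0.0003, -0.0024, -0.96, 0.14, 0.03, 0.0029, -0.0003, -0.0024, 

-0.96, 0.12, 0.03, 0.003, -0.0003, -0.0024, -0.97, 0.11, 0.03, 0.003, -0.0003, -0.0024, -0.97, 0.09, 0.03, 0.0029, -0.0004, -0.0024, -0.97, 0.08, 0.04, 0.003, -0.0003, -0.0024, -0.97, 0.07, 0.04, 0.0029, -0.0004, -0.0024, -0.96, 0.05, 0.04, 0.003, -0.0004, -0.0025, -0.97, 0.04, 0.03, 0.0029, -0.0003, -0.0024, 0, 0.33, 0.68, 0, 0, 0, 

0, 0.33, 0.68, 0, 0, 0, 0, 0.33, 0.67, 0, 0, 0, 0, 0.34, 0.68, 0, 0, 0, 

27 rows end [0.5105 0.0143 0.1608] [ 0.6875  0.7144 -0.094  -0.0905]
(np.float64(0.49591549375006183), np.float64(0.01370395617506652), np.float64(0.16473755578271548))
(np.float64(0.5103937016232711), np.float64(0.014260152818250865), np.float64(0.16085527010617767))
(np.float64(0.5924368795714572), np.float64(0.01741193379629549), np.float64(0.1388556512724634))
```

Request:
move_arm:
  series: [0,0,-0.38,0,0,0,0,0,-0.39,0,0,0,0,0,-0.86,0,0,0,0,0,-0.86,0,0,0,0,0,-0.86,0,0,0,0,0,-0.86,0,0,0,0,0,-0.86,0,0,0,0,0,-0.86,0,0,0]
  newtons: 115

```text
t: 7.1
tool_pos: [0.4775, 0.3531, 0.2288]
orientation: [0.766, 0.643, -0.001, -0.0]
force: [0.5, 0.1, -3.9]
width: 0.0069
gripper_force: 115.7
```

Request:
move_arm:
  series: [0,0,-0.8,0,0,0,-0.5,0.11,0.02,0.003,-0.0003,-0.0024,-0.95,0.21,0.04,0.003,-0.0003,-0.0024,-0.95,0.2,0.04,0.003,-0.0003,-0.0024,-0.95,0.18,0.04,0.003,-0.0003,-0.0024,-0.95,0.17,0.04,0.003,-0.0003,-0.0024,-0.96,0.15,0.04,0.003,-0.0003,-0.0024,-0.96,0.14,0.04,0.003,-0.0003,-0.0024]

```text
t: 7.9
tool_pos: [0.4866, 0.1942, 0.2406]
orientation: [0.729, 0.681, -0.048, -0.047]
force: [0.0, -0.2, -3.9]
width: 0.0062
gripper_force: 115.7
```

Request:
move_arm:
  series: [-0.96,0.12,0.03,0.003,-0.0003,-0.0024,-0.96,0.11,0.03,0.003,-0.0003,-0.0024,-0.96,0.1,0.03,0.003,-0.0003,-0.0024,-0.96,0.09,0.03,0.003,-0.0003,-0.0024,-0.96,0.08,0.03,0.003,-0.0003,-0.0024,-0.96,0.06,0.03,0.003,-0.0003,-0.0024,-0.96,0.05,0.03,0.003,-0.0003,-0.0024,-0.4,0,0,0,0,0]

```text
t: 8.7
tool_pos: [0.4979, 0.0133, 0.2326]
orientation: [0.689, 0.712, -0.096, -0.092]
force: [0.6, -0.2, -5.0]
width: 0.0069
gripper_force: 115.7
```

Run:
```python
from h import *
s=ctrl.state(); print(s["t"],s["tool_pos"],s["orientation"],s["q"].round(2),s["force"],s["width"],s["gripper_force"])
plan([slide(.10,.07),slide(.085,.0)])
a,b=cam("top"),cam("scene"); cv2.imwrite("pics/g2.png",np.hstack([cv2.resize(a["frame"][90:290,220:420],None,fx=2,fy=2),cv2.resize(b["frame"][140:390,180:430],(400,400))]))
```

```text
8.7 [0.49792557 0.013306   0.23262515] [ 0.68932949  0.71221551 -0.09565906 -0.09177838] [ 0.37  0.49 -0.67  1.33  0.23  1.68 -0.25] [ 0.55418464 -0.21487631 -4.98971237] 0.006871865152416598 115.66450143232942
0.02, -0.1, -0.06, -0.0007, -0.0001, -0.0009, 0, 0.33, 0.68, 0, 0, 0, 0, 0.33, 0.67, 0, 0, 0, 0, 0.33, 0.68, 0, 0, 0, 0, 0.33, 0.67, 0, 0, 0, 

5 rows end [0.5103 0.0143 0.161 ] [ 0.6875  0.7144 -0.094  -0.0903]
```

View pics/g2.png

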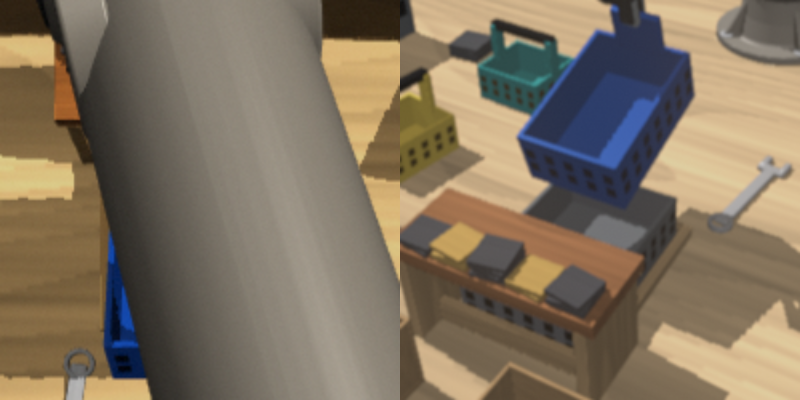

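Blue hangs tilted in the grip, with its nose above the grey tub. Its lower-right nose corner is at about crop (625,205), which is scene (320,268), and its top-left nose corner is at (255,224). I'll check these against the predicted positions.

Run:
```python
from h import *
b=cam("scene"); s=ctrl.state(); o=R.from_quat(s["orientation"]); p=s["tool_pos"]
# tool axes in tub: tool y=tub x, tool x=tub y, tool z=-tub z
f=lambda x,y,z: proj(b,p+o.apply([y,x+.083,.081-z])).round(1)
for c in((.088,.06,0),(.088,-.06,0),(.088,.06,.07),(.088,-.06,.07)): print(c,f(*c))
fz=lambda x,y,z:(G0+R.from_euler('z',GY,degrees=True).apply([x,y,0])[:2]).tolist()+[z]
print("shelf edge ends",[proj(b,fz(.058,y,.128)).round(1) for y in(.118,-.118)],"grey near corners",[proj(b,fz(-.112,y,.06)).round(1) for y in(.074,-.074)])
```

```text
(0.088, 0.06, 0) [322.9 269.4]
(0.088, -0.06, 0) [263.6 249.7]
(0.088, 0.06, 0.07) [316.7 243.1]
(0.088, -0.06, 0.07) [254.1 223.7]
shelf edge ends [array([331.9, 297.8]), array([209.5, 254.4])] grey near corners [array([353.1, 261.8]), array([285.7, 240.4])]
```

Request:
move_arm:
  series: [0.02,-0.1,-0.06,-0.0007,0,-0.0009,0,0.33,0.68,0,0,0,0,0.33,0.68,0,0,0,0,0.33,0.68,0,0,0,0,0.33,0.66,0,0,0]

```text
t: 9.35
tool_pos: [0.5096, 0.0206, 0.1622]
orientation: [0.685, 0.717, -0.092, -0.091]
force: [0.9, -0.1, -4.1]
width: 0.006
gripper_force: 115.7
```

Run:
```python
from h import *
s=ctrl.state(); print(s["t"],s["tool_pos"],s["force"]); plan([slide(0)+(.013,)])
b=cam("scene"); cv2.imwrite("pics/g3.png",cv2.resize(b["frame"][170:370,180:420],None,fx=3,fy=3,interpolation=cv2.INTER_CUBIC))
```

```text
9.35 [0.50959234 0.02056975 0.16221484] [ 0.93842481 -0.09273314 -4.11371379]
-0.04, 0.49, 0.01, 0.0001, 0, 0.0002, -0.04, 0.49, 0.01, 0.0001, -0.0001, 0.0002, -0.04, 0.49, 0.01, 0, 0, 0.0002, -0.04, 0.49, 0.01, 0.0001, -0.0001, 0.0002, -0.04, 0.49, 0, 0, 0, 0.0002, -0.04, 0.49, 0.01, 0.0001, -0.0001, 0.0002, -0.03, 0.49, 0, 0, 0, 0.0002, 

7 rows end [0.5923 0.0174 0.1389] [ 0.6875  0.7144 -0.094  -0.0904]
```

View pics/g3.png

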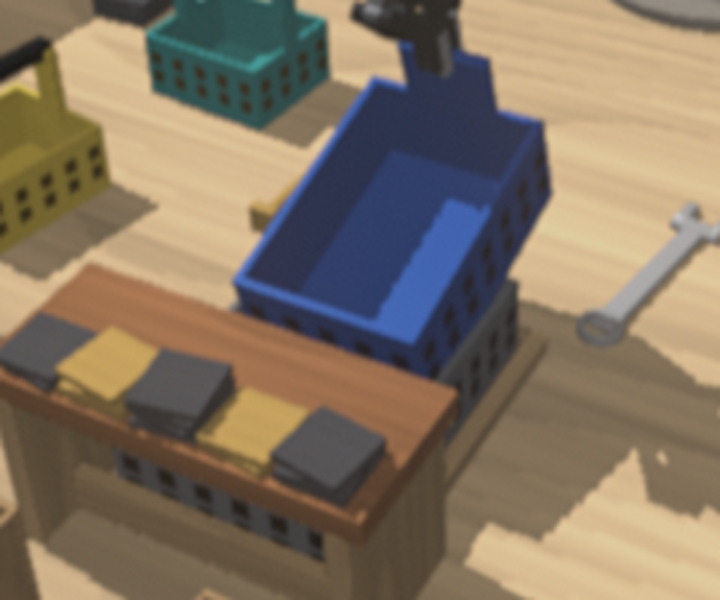

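Seen corners agree with prediction to 1–5 px, but the shelf and grey corners sit about 2.5 px lower than predicted, so I'll shift grey +3 mm in x. The nose still stands clear in front of the shelf edge.

Request:
move_arm:
  series: [0,0,0,0,0,0,0,0,0,0,0,0]

```text
t: 9.6
tool_pos: [0.51, 0.0198, 0.1634]
orientation: [0.685, 0.717, -0.092, -0.091]
force: [0.8, 0.6, -3.6]
width: 0.0062
gripper_force: 115.7
```

```bash
sed -i 's/\[.6546,.0198\]/[.6576,.0198]/' h.py
python3 - <<'E'
from h import *
s=ctrl.state(); print(s["t"],s["tool_pos"],s["force"]); plan([slide(0)+(.013,)])
E
```

```text
9.6 [0.50996895 0.01975143 0.16339908] [ 0.76219315  0.57968045 -3.63492226]
-0.04, 0.51, 0.01, 0.0001, -0.0001, 0.0002, -0.03, 0.51, 0.01, 0.0001, 0, 0.0002, -0.03, 0.51, 0.01, 0.0001, -0.0001, 0.0001, -0.04, 0.5, 0.01, 0, 0, 0.0002, -0.03, 0.51, 0.01, 0.0001, -0.0001, 0.0001, -0.03, 0.5, 0.01, 0, 0, 0.0002, -0.04, 0.51, 0.01, 0.0001, -0.0001, 0.0001, 

7 rows end [0.5955 0.0174 0.1389] [ 0.6874  0.7145 -0.0942 -0.0904]
```

Request:
move_arm:
  series: [-0.04,0.5,0.01,0,0,0.0002,-0.04,0.5,0.01,0,0,0.0002,-0.04,0.5,0.01,0,0,0.0002,-0.04,0.5,0.01,0,0,0.0002]

```text
t: 10.0
tool_pos: [0.5591, 0.0171, 0.15]
orientation: [0.688, 0.715, -0.092, -0.09]
force: [0.5, -0.2, -3.2]
width: 0.0064
gripper_force: 115.7
```

Request:
move_arm:
  series: [-0.03,0.51,0.01,0,0,0,-0.03,0.51,0.01,0,0,0,-0.03,0.51,0.01,0,0,0,0,0,0,0,0,0]

```text
t: 10.4
tool_pos: [0.5965, 0.0161, 0.1383]
orientation: [0.688, 0.714, -0.092, -0.09]
force: [-0.5, -0.5, -4.8]
width: 0.0061
gripper_force: 115.7
```

Run:
```python
from h import *
s=ctrl.state(); print(s["t"],s["tool_pos"],s["orientation"],s["force"],s["wrist_torque"])
print(slide(0)[0], blue(.084,.008,8)[0],blue(.086,.008,0)[0])
plan([blue(.083,.012,12)+(.008,),blue(.085,.009,6)+(.008,),blue(.087,.007,0)+(.008,)],ang=2)
b=cam("scene"); cv2.imwrite("pics/g4.png",cv2.resize(b["frame"][170:370,180:420],None,fx=3,fy=3,interpolation=cv2.INTER_CUBIC))
```

```text
10.4 [0.59645164 0.01606726 0.13825303] [ 0.68779012  0.71445815 -0.09157876 -0.09004238] [-0.5324264  -0.49821208 -4.83856011] [-0.034667   -0.16271041  0.04078748]
(np.float64(0.5954368795714572), np.float64(0.01741193379629549), np.float64(0.1388556512724634)) (np.float64(0.583591771911113), np.float64(0.016956890659980843), np.float64(0.11201031383223839)) (np.float64(0.5726626521050971), np.float64(0.01653703622756081), np.float64(0.089))
0.03, -0.06, 0.25, -0.0038, -0.0002, 0, 0.02, -0.07, 0.26, -0.0039, -0.0002, 0, 0, -0.07, 0.28, -0.0055, 0, 0, 0, -0.07, 0.27, -0.0056, 0, 0, 0, -0.08, 0.27, -0.0055, 0, 0, 0, -0.05, 0.2, -0.0042, 0, 0, 0, -0.06, 0.2, -0.0042, 0, 0, 0, -0.07, 0.2, -0.0041, 0, 0, 

0, -0.07, 0.2, -0.0042, 0, 0, 

9 rows end [0.5736 0.0165 0.0879] [ 6.934e-01  7.205e-01  1.000e-04 -1.000e-04]
```

View pics/g4.png

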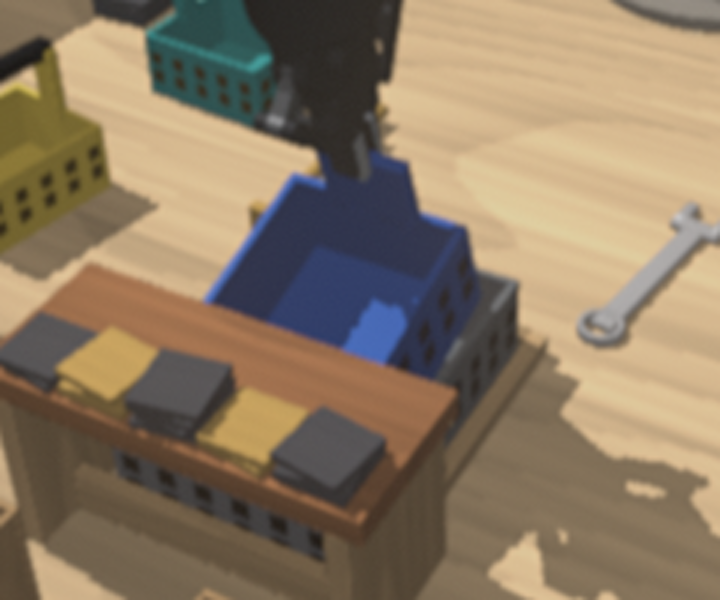

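Blue's nose is under the shelf, its tail is inside the grey tub's near wall at (518,283), and there is no contact force. Next I'll level it.

Request:
move_arm:
  series: [0.03,-0.06,0.25,-0.0038,-0.0002,0,0.02,-0.07,0.26,-0.0039,-0.0002,0,0,-0.07,0.28,-0.0055,0,0,0,-0.07,0.27,-0.0055,0,0,0,-0.07,0.27,-0.0055,0,0]

```text
t: 10.95
tool_pos: [0.5788, 0.0167, 0.108]
orientation: [0.692, 0.72, -0.039, -0.037]
force: [-1.0, 0.1, -3.7]
width: 0.0062
gripper_force: 115.7
```

Request:
move_arm:
  series: [0,-0.05,0.2,-0.0042,0,0,0,-0.06,0.2,-0.0042,0,0,0,-0.07,0.2,-0.0042,0,0,0,-0.07,0.2,-0.0042,0,0,0,0,0,0,0,0]

```text
t: 11.45
tool_pos: [0.5697, 0.0161, 0.0881]
orientation: [0.693, 0.721, -0.002, -0.001]
force: [-1.2, 0.2, -2.6]
width: 0.0061
gripper_force: 115.8
```

Run:
```python
from h import *
s=ctrl.state(); print(s["t"],s["tool_pos"],s["orientation"],s["force"],s["wrist_torque"])
plan([blue(.087,.005,0)+(.008,)],ang=2)
```

```text
11.45 [0.56974764 0.01607502 0.08813803] [ 0.69302768  0.72090658 -0.00228861 -0.00105333] [-1.18421765  0.21468174 -2.60384845] [0.06275479 0.32335015 0.0147948 ]
0.01, 0.16, 0.08, -0.0008, 0.0003, 0.0002, 

1 rows end [0.5737 0.0165 0.0861] [6.935e-01 7.205e-01 2.000e-04 0.000e+00]
```

Request:
move_arm:
  series: [0,0.1,0.05,-0.0008,0,0,0,0,0.04,0,0,0,0,0,0,0,0,0]

```text
t: 11.75
tool_pos: [0.5753, 0.0163, 0.086]
orientation: [0.693, 0.721, 0.001, 0.001]
force: [-1.0, -0.4, 0.7]
width: 0.0064
gripper_force: 116.3
```

Request:
move_arm:
  series: [0,0,0,0,0,0,0,0,0,0,0,0,0,0,0,0,0,0,0,0,0,0,0,0,0,0,0,0,0,0,0,0,0,0,0,0]
  hand: 0.3

```text
t: 12.35
tool_pos: [0.5747, 0.0161, 0.0852]
orientation: [0.693, 0.721, 0.001, 0.001]
force: [0.2, 0.7, -0.9]
width: 0.0603
gripper_force: 0.0
```

Run:
```python
from h import *
s=ctrl.state(); print(s["t"],s["tool_pos"],s["orientation"],s["force"],s["width"])
q=tool(GY);p=s["tool_pos"]
q2=tool(82); y0=(.5696,-.317)
plan([((p[0],p[1],.27),q),((.56,-.15,.27),q2),((*y0,.24),q2)])
plan([((p[0],p[1],.27),q),((.56,-.15,.27),tool(-98)),((*y0,.24),tool(-98))]) if 0 else None
print(s["q"].round(2))
```

```text
12.35 [0.57468767 0.01609497 0.08523298] [6.93294833e-01 7.20652916e-01 7.08895677e-04 1.07078366e-03] [ 0.18033223  0.74735205 -0.92820451] 0.06031724273263648
0, 0, -0.92, 0, 0, 0, 0, 0, -0.92, 0.0001, 0, 0, 0, 0, -0.93, 0, 0, 0, 0, 0, -0.92, 0.0001, 0, 0, 0, 0, -0.93, 0, 0, 0, 0, 0, -0.92, 0.0001, 0, 0, 0, 0.01, -0.93, 0, 0, 0, 0, 0, -0.92, 0.0001, 0.0001, 0, 

-0.66, -0.08, 0, 0, 0, -0.0222, -0.64, -0.18, 0, 0, 0, -0.0222, -0.61, -0.26, 0, 0, 0, -0.0222, -0.57, -0.35, 0, 0, 0, -0.0221, -0.52, -0.42, 0, 0, 0, -0.0222, -0.45, -0.49, 0, 0, 0, -0.0221, -0.38, -0.55, 0, 0, 0, -0.0222, -0.3, -0.6, 0, 0, 0, -0.0221, 

-0.22, -0.63, 0, 0, 0, -0.0222, -0.13, -0.66, 0, 0, 0, -0.0221, -0.19, -0.94, 0.17, 0, 0, 0, -0.19, -0.94, 0.17, 0, 0, 0, -0.19, -0.94, 0.17, 0, 0, 0, -0.19, -0.94, 0.17, 0, 0, 0, -0.18, -0.93, 0.17, 0, 0, 0, -0.19, -0.94, 0.17, 0, 0, 0, 

-0.18, -0.93, 0.18, 0, 0, 0, 

25 rows end [ 0.5695 -0.317   0.24  ] [ 0.0698  0.9976  0.     -0.    ]
[ 0.4   0.54 -0.65  1.6   0.35  1.12 -0.3 ]
```

Request:
move_arm:
  series: [0,0,-0.92,0,0,0,0,0,-0.92,0,0,0,0,0,-0.92,0,0,0,0,0,-0.92,0,0,0,0,0,-0.92,0,0,0,0,0,-0.92,0,0,0,0,0,-0.92,0,0,0,0,0,-0.92,0,0,0]

```text
t: 13.15
tool_pos: [0.574, 0.0162, 0.2702]
orientation: [0.693, 0.721, 0.001, 0.001]
force: [0.5, -0.2, -0.1]
width: 0.0597
gripper_force: 0.0
```

Request:
move_arm:
  series: [-0.66,-0.08,0,0,0,-0.0222,-0.64,-0.18,0,0,0,-0.0222,-0.61,-0.26,0,0,0,-0.0222,-0.57,-0.35,0,0,0,-0.0222,-0.52,-0.42,0,0,0,-0.0222,-0.45,-0.49,0,0,0,-0.0222,-0.38,-0.55,0,0,0,-0.0222,-0.3,-0.6,0,0,0,-0.0222]
  hand: 0

```text
t: 13.95
tool_pos: [0.5621, -0.1174, 0.2692]
orientation: [0.204, 0.979, -0.0, 0.001]
force: [0.1, -0.4, -0.6]
width: 0.0853
gripper_force: 0.0
```

Request:
move_arm:
  series: [-0.22,-0.63,0,0,0,-0.0222,-0.13,-0.66,0,0,0,-0.0222,-0.19,-0.94,0.17,0,0,0,-0.19,-0.94,0.17,0,0,0,-0.19,-0.94,0.17,0,0,0,-0.19,-0.94,0.17,0,0,0,-0.19,-0.94,0.17,0,0,0,-0.19,-0.94,0.17,0,0,0]

```text
t: 14.75
tool_pos: [0.5685, -0.2948, 0.2435]
orientation: [0.069, 0.998, -0.0, 0.001]
force: [0.3, -0.6, 0.5]
width: 0.0855
gripper_force: 0.0
```

Run:
```python
from h import *
s=ctrl.state(); print(s["t"],s["tool_pos"],s["orientation"],s["q"].round(2))
q2=tool(82); plan([((.5696,-.317,.15),q2),((.5696,-.317,.088),q2,.015)])
a,b=cam("top"),cam("scene"); cv2.imwrite("pics/g5.png",np.hstack([cv2.resize(a["frame"][130:260,250:380],(400,400)),cv2.resize(b["frame"][170:370,200:400],(400,400))]))
```

```text
14.75 [ 0.56846215 -0.29477098  0.24353736] [ 6.86885894e-02  9.97637508e-01 -2.07020452e-04  1.11219593e-03] [ 0.93  0.63 -0.89  1.14  0.48  1.57  1.58]
-0.04, -0.22, 0.94, 0, 0.0001, 0.0001, -0.04, -0.22, 0.93, 0, 0.0001, 0.0001, -0.04, -0.22, 0.94, 0, 0.0001, 0.0001, -0.04, -0.21, 0.93, 0, 0.0001, 0, 0, 0, 0.5, 0, 0, 0, 0, 0, 0.5, 0, 0, 0, 0, 0, 0.49, 0, 0, 0, 0, 0, 0.5, 0, 0, 0, 

0, 0, 0.49, 0, 0, 0, 

9 rows end [ 0.5695 -0.3169  0.088 ] [ 6.960e-02  9.976e-01 -1.000e-04 -1.000e-04]
```

View pics/g5.png

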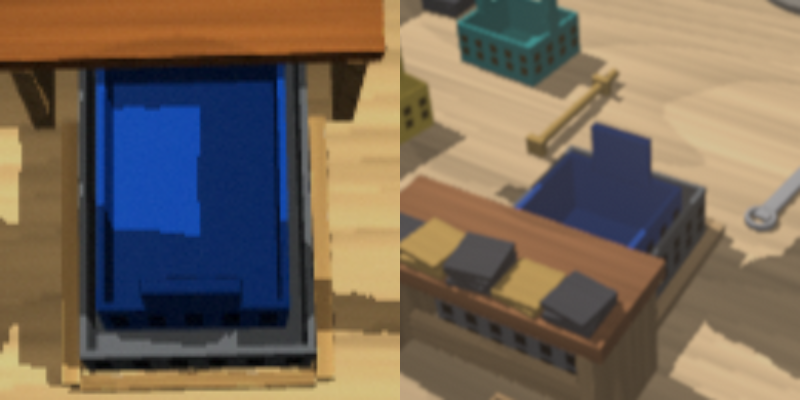

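Blue sits level in the grey tub with gaps all round. In the top crop the rim spans 92–288 against grey's 80–315. Next, grasp yellow.

Request:
move_arm:
  series: [-0.04,-0.22,0.94,0,0,0,-0.04,-0.22,0.94,0,0,0,-0.04,-0.22,0.94,0,0,0,-0.04,-0.22,0.92,0,0,0,0,0,0.5,0,0,0,0,0,0.5,0,0,0,0,0,0.5,0,0,0,0,0,0.5,0,0,0]

```text
t: 15.65
tool_pos: [0.5706, -0.3155, 0.1004]
orientation: [0.068, 0.998, -0.0, 0.002]
force: [0.2, 0.1, 0.1]
width: 0.0857
gripper_force: 0.0
```

Request:
move_arm:
  series: [0,0,0.49,0,0,0,0,0,0,0,0,0]

```text
t: 15.85
tool_pos: [0.5685, -0.3156, 0.0858]
orientation: [0.068, 0.998, 0.0, -0.001]
force: [-0.2, -0.7, -0.2]
width: 0.0852
gripper_force: 0.0
```

Run:
```python
from h import *
s=ctrl.state(); print(s["t"],s["tool_pos"],s["force"],s["width"])
a=cam("top"); L,Rr=onz(a,(250+92*.325,227.5),.075),onz(a,(250+288*.325,227.5),.075); print(L,Rr,(L+Rr)/2)
print("near rim mid",onz(a,(250+192*.325,130+312*.325),.075))
cv2.imwrite("pics/g6.png",np.hstack([cv2.resize(a["frame"][180:290,420:550],(520,440))]))
```

```text
15.85 [ 0.56849096 -0.31564001  0.0858456 ] [-0.20208523 -0.71030793 -0.15783136] 0.08516193376063683
[0.57346417 0.0803643  0.075     ] [ 0.5757406  -0.04087541  0.075     ] [0.57460239 0.01974445 0.075     ]
near rim mid [0.56707341 0.01823829 0.075     ]
```

View pics/g6.png

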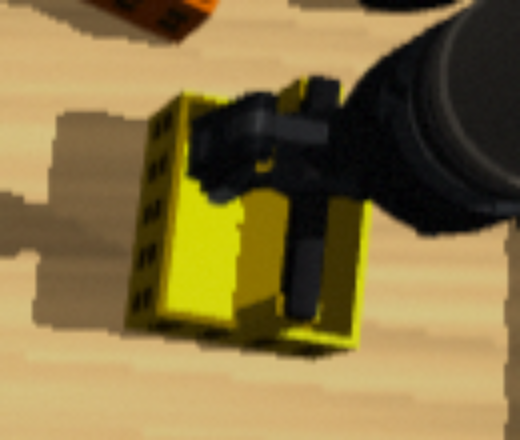

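The open fingers straddle yellow's bar around (310,150) in the crop. Closing.

Request:
move_arm:
  series: [0,0,0,0,0,0,0,0,0,0,0,0,0,0,0,0,0,0,0,0,0,0,0,0,0,0,0,0,0,0,0,0,0,0,0,0,0,0,0,0,0,0,0,0,0,0,0,0]
  hand: 1
  newtons: 80

```text
t: 16.7
tool_pos: [0.5699, -0.3169, 0.0884]
orientation: [0.069, 0.998, -0.001, 0.001]
force: [-0.6, -1.3, 2.5]
width: 0.0079
gripper_force: 78.5
```

Run:
```python
from h import *
s=ctrl.state(); p=s["tool_pos"]; print(s["t"],p,s["orientation"],s["force"],s["width"])
g=np.radians(GY); c=np.array([.656,.0208])-.013*np.array([np.cos(g),np.sin(g)])+(p[:2]-[.5696,-.317])*0; print("target tub centre",c)
q2=tool(82); q3=tool(90+GY)
plan([((*p[:2],.09),q2,.01),((*p[:2],.28),q2),((.60,-.10,.28),q3),((*c,.25),q3)])
```

```text
16.7 [ 0.56994843 -0.31692255  0.08843329] [ 6.89371004e-02  9.97619685e-01 -7.45748238e-04  1.44368162e-03] [-0.63332578 -1.32518952  2.53002672] 0.007881179928279212
target tub centre [0.64300958 0.02030096]
0, 0, -0.06, -0.0002, 0.0005, 0.0003, 0, 0, -0.95, 0, 0, 0, 0, 0, -0.95, 0, 0, 0, 0, 0, -0.95, 0, 0, 0, 0, 0, -0.95, 0, 0, 0, 0, 0, -0.95, 0, 0, 0, 0, 0, -0.95, 0, 0, 0, 0, 0, -0.95, 0, 0, 0, 

0, 0, -0.95, 0, 0, 0, 0, 0.97, 0, 0, 0, -0.0032, -0.02, 0.97, 0, 0, 0, -0.0031, -0.04, 0.97, 0, 0, 0, -0.0032, -0.05, 0.97, 0, 0, 0, -0.0031, -0.07, 0.97, 0, 0, 0, -0.0032, -0.09, 0.97, 0, 0, 0, -0.0031, -0.12, 0.97, 0, 0, 0, -0.0032, 

-0.13, 0.97, 0, 0, 0, -0.0031, -0.15, 0.96, 0, 0, 0, -0.0032, -0.32, 0.79, 0.2, 0, 0, 0, -0.32, 0.79, 0.2, 0, 0, 0, -0.32, 0.79, 0.2, 0, 0, 0, -0.32, 0.79, 0.2, 0, 0, 0, -0.31, 0.79, 0.2, 0, 0, 0, -0.32, 0.79, 0.2, 0, 0, 0, 

24 rows end [0.643  0.0202 0.2499] [-1.930e-02  9.998e-01 -0.000e+00 -1.000e-04]
```

Request:
move_arm:
  series: [0,0,-0.06,0,0,0,0,0,-0.5,0,0,0,0,0,-0.5,0,0,0,0,0,-0.5,0,0,0,0,0,-0.5,0,0,0,0,0,-0.5,0,0,0,0,0,-0.5,0,0,0,0,0,0,0,0,0]
  newtons: 110

```text
t: 17.5
tool_pos: [0.5713, -0.3162, 0.1675]
orientation: [0.069, 0.998, -0.001, 0.003]
force: [-0.6, -0.5, -2.3]
width: 0.0057
gripper_force: 108.4
```

Run:
```python
from h import *
s=ctrl.state(); p=s["tool_pos"]; print(s["t"],p,s["orientation"],s["force"],s["width"],s["gripper_force"])
a,b=cam("top"),cam("scene"); cv2.imwrite("pics/g7.png",np.hstack([cv2.resize(a["frame"][170:300,420:550],(400,400)),cv2.resize(b["frame"][110:260,110:260],(400,400))]))
```

```text
17.5 [ 0.5712783 -0.3162197  0.1674598] [ 6.86930637e-02  9.97631564e-01 -8.19417140e-04  3.44296646e-03] [-0.60829947 -0.54204073 -2.25705957] 0.005733042174574763 108.43066547065973
```

View pics/g7.png

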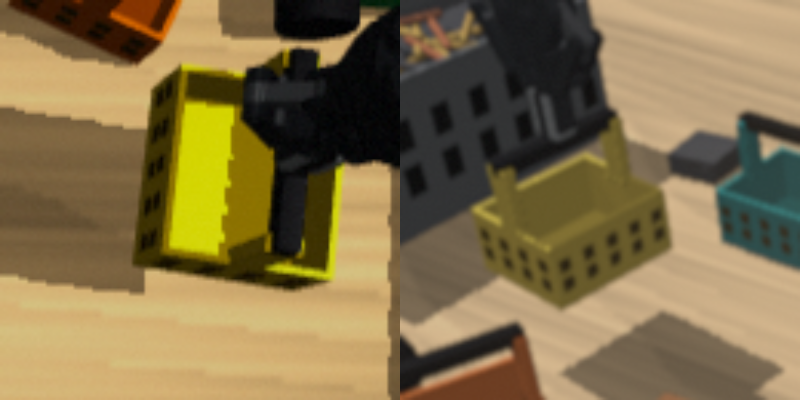

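Yellow is lifted level, with the fingers at mid bar (scene crop 550,130). Carry on up and across.

Run:
```python
from h import *
s=ctrl.state(); p=s["tool_pos"]; o=R.from_quat(s["orientation"])
q2=tool(82); q3=tool(90+GY); c=(.643,.0205)
plan([((.57,-.317,.275),q2),((.60,-.10,.28),q3),((*c,.28),q3,.02),((*c,.18),q3)])
```

```text
0, -0.01, -0.88, 0, 0.0001, 0.0001, -0.01, -0.01, -0.88, 0, 0.0001, 0.0001, 0, -0.01, -0.88, 0, 0.0001, 0.0001, 0, 0, -0.88, 0, 0.0001, 0, -0.01, -0.01, -0.88, -0.0001, 0, 0.0001, 0, 0.97, -0.02, 0, 0, -0.0032, -0.02, 0.97, -0.02, 0, 0, -0.0031, -0.04, 0.97, -0.02, 0, 0, -0.0032, 

-0.05, 0.97, -0.02, 0, 0, -0.0031, -0.07, 0.97, -0.02, 0, 0, -0.0032, -0.09, 0.97, -0.03, 0, 0, -0.0031, -0.12, 0.97, -0.02, 0, 0, -0.0032, -0.13, 0.97, -0.03, 0, 0, -0.0031, -0.15, 0.97, -0.02, 0, 0.0001, -0.0032, -0.27, 0.68, 0, 0, 0, 0, -0.27, 0.68, 0, 0, 0, 0, 

-0.27, 0.68, 0, 0, 0, 0, -0.27, 0.68, 0, 0, 0, 0, -0.28, 0.68, 0, 0, 0, 0, -0.27, 0.67, 0, 0, 0, 0, -0.28, 0.68, 0, 0, 0, 0, 0, 0, 0.8, 0, 0, 0, 0, 0, 0.8, 0, 0, 0, 0, 0, 0.8, 0, 0, 0, 

0, 0, 0.8, 0, 0, 0, 0, 0, 0.8, 0, 0, 0, 

26 rows end [0.643  0.0206 0.1799] [-1.930e-02  9.998e-01  1.000e-04 -1.000e-04]
```

Request:
move_arm:
  series: [0,0,-0.88,0,0,0,0,0,-0.88,0,0,0,0,0,-0.88,0,0,0,0,0,-0.88,0,0,0,0,0,-0.88,0,0,0,0,0.5,0,0,0,-0.0032,-0.02,0.97,0,0,0,-0.0032,-0.04,0.97,0,0,0,-0.0032]

```text
t: 18.4
tool_pos: [0.5772, -0.2523, 0.2724]
orientation: [0.037, 0.999, 0.001, -0.001]
force: [0.4, 1.2, -2.6]
width: 0.0058
gripper_force: 108.8
```

Request:
move_arm:
  series: [-0.05,0.97,-0.02,0,0,-0.0032,-0.07,0.97,-0.02,0,0,-0.0032,-0.09,0.97,-0.02,0,0,-0.0032,-0.12,0.97,-0.02,0,0,-0.0032,-0.13,0.97,-0.02,0,0,-0.0032,-0.15,0.97,-0.02,0,0,-0.0032,-0.27,0.8,0,0,0,0,-0.27,0.8,0,0,0,0]

```text
t: 19.2
tool_pos: [0.6087, -0.0673, 0.2777]
orientation: [-0.023, 1.0, -0.0, 0.001]
force: [-0.0, -0.1, -2.0]
width: 0.006
gripper_force: 108.8
```

Request:
move_arm:
  series: [-0.27,0.7,0,0,0,0,-0.27,0.7,0,0,0,0,-0.27,0.68,0,0,0,0,-0.27,0.6,0,0,0,0,0,0,0,0,0,0,0,0,0,0,0,0]

```text
t: 19.8
tool_pos: [0.6324, -0.001, 0.2775]
orientation: [-0.023, 1.0, -0.001, 0.001]
force: [0.2, -0.6, -1.8]
width: 0.0058
gripper_force: 108.8
```

Run:
```python
from h import *
s=ctrl.state(); p=s["tool_pos"]; print(s["t"],p,s["orientation"],s["force"],s["width"])
b=cam("scene"); o=R.from_quat(s["orientation"])
# tool y -> tub y (psi 92), tool x=(-1,0,0)-ish => -tub x, tool z=-tub z ; TCP .088 above underside
f=lambda x,y,z: proj(b,p+o.apply([-x,y,.088-z])).round(1).tolist()
print("pred corners",[f(x,y,z) for x,y,z in((.056,.048,0),(.056,-.048,0),(.056,.048,.055),(.056,-.048,.055),(-.056,.048,.055))])
m=hsv(b,(20,90,30),(36,255,255)); k=np.zeros_like(m); k[100:300,200:420]=m[100:300,200:420]
c=[cv2.approxPolyDP(c,3,True)[:,0].tolist() for c in cv2.findContours(cv2.morphologyEx(k,3,np.ones((7,7))),0,2)[0] if cv2.contourArea(c)>400]; print(c)
q3=tool(90+GY); plan([((.643,.0205,.28),q3),((.643,.0205,.18),q3),((.643,.0205,.108),q3,.012)])
```

```text
19.8 [ 0.63239497 -0.00101755  0.27748892] [-2.27176011e-02  9.99741261e-01 -6.87915518e-04  9.21180025e-04] [ 0.19305962 -0.64269554 -1.77684395] 0.005789354551051331
pred corners [[288.1, 240.9], [237.7, 225.1], [286.1, 211.4], [233.9, 196.4], [321.2, 178.0]]
[[[297, 147], [286, 159], [286, 169], [275, 167], [267, 175], [250, 175], [246, 188], [233, 191], [237, 226], [269, 238], [270, 246], [272, 241], [287, 242], [320, 206], [320, 180], [299, 173]]]
-0.23, 0.45, -0.05, -0.0002, 0.0002, 0.0004, -0.23, 0.44, -0.05, -0.0001, 0.0001, 0.0004, 0, 0, 0.8, 0, 0, 0, 0, 0, 0.8, 0, 0, 0, 0, 0, 0.8, 0, 0, 0, 0, 0, 0.8, 0, 0, 0, 0, 0, 0.8, 0, 0, 0, 0, 0, 0.48, 0, 0, 0, 

0, 0, 0.48, 0, 0, 0, 0, 0, 0.48, 0, 0, 0, 0, 0, 0.48, 0, 0, 0, 0, 0, 0.48, 0, 0, 0, 0, 0.01, 0.48, 0, 0, 0, 

13 rows end [0.6431 0.0206 0.108 ] [-1.920e-02  9.998e-01 -1.000e-04  0.000e+00]
```

The held tub's corners match prediction within about 2 px. Descend.

Request:
move_arm:
  series: [-0.23,0.45,-0.05,0,0,0.0004,-0.23,0.44,-0.05,0,0,0.0004,0,0,0.8,0,0,0,0,0,0.8,0,0,0,0,0,0,0,0,0]

```text
t: 20.35
tool_pos: [0.6416, 0.0182, 0.2368]
orientation: [-0.018, 1.0, -0.002, -0.002]
force: [-0.6, -0.5, -1.9]
width: 0.0058
gripper_force: 108.5
```

Run:
```python
from h import *
s=ctrl.state(); p=s["tool_pos"]; print(s["t"],p,s["orientation"],s["force"])
q3=tool(90+GY); plan([((.643,.0205,.18),q3),((.643,.0205,.104),q3,.012)])
```

```text
20.35 [0.64161865 0.0181582  0.23683983] [-0.0182872   0.99982944 -0.00167404 -0.00196523] [-0.61137193 -0.53871589 -1.93468387]
-0.02, 0.03, 0.76, -0.0002, -0.0002, -0.0001, -0.02, 0.03, 0.76, -0.0002, -0.0002, -0.0001, -0.02, 0.04, 0.75, -0.0001, -0.0002, -0.0001, 0, 0, 0.43, 0, 0, 0, 0, 0, 0.44, 0, 0, 0, 0, 0, 0.43, 0, 0, 0, 0, 0, 0.44, 0, 0, 0, 0, 0, 0.43, 0, 0, 0, 

0, 0, 0.44, 0, 0, 0, -0.01, 0, 0.43, 0, 0, 0, 

10 rows end [0.6431 0.0206 0.1041] [-1.920e-02  9.998e-01 -1.000e-04 -1.000e-04]
```

Request:
move_arm:
  series: [-0.02,0.03,0.76,-0.0002,-0.0002,0,-0.02,0.03,0.76,-0.0002,-0.0002,0,-0.02,0.03,0.76,0,0,0,0,0,0.44,0,0,0,0,0,0.44,0,0,0,0,0,0.44,0,0,0,0,0,0,0,0,0]

```text
t: 21.05
tool_pos: [0.6443, 0.0227, 0.1486]
orientation: [-0.019, 1.0, 0.001, 0.001]
force: [-0.5, -0.7, -3.0]
width: 0.0056
gripper_force: 108.8
```

Request:
move_arm:
  series: [0,0,0.43,0,0,0,0,0,0.43,0,0,0,0,0,0.43,0,0,0,0,0,0.4,0,0,0,0,0,0,0,0,0]

```text
t: 21.55
tool_pos: [0.6439, 0.0229, 0.1054]
orientation: [-0.019, 1.0, 0.001, 0.0]
force: [-0.3, -0.2, -1.7]
width: 0.0062
gripper_force: 108.8
```

Request:
move_arm:
  series: [0,-0.05,0.1,0,0,0,0,-0.03,0.1,0,0,0,0,0,0.08,0,0,0,0,0,0,0,0,0]

```text
t: 21.95
tool_pos: [0.6454, 0.0214, 0.1008]
orientation: [-0.019, 1.0, 0.001, 0.002]
force: [0.1, 0.4, -2.1]
width: 0.0059
gripper_force: 108.9
```

Request:
move_arm:
  series: [0,0,0.06,0,0,0,0,0,0.06,0,0,0,0,0,0,0,0,0]

```text
t: 22.25
tool_pos: [0.6457, 0.0208, 0.0984]
orientation: [-0.019, 1.0, 0.0, 0.003]
force: [-1.1, -1.6, 0.8]
width: 0.0059
gripper_force: 110.6
```

Request:
move_arm:
  series: [0,0,0,0,0,0,0,0,0,0,0,0,0,0,0,0,0,0,0,0,0,0,0,0,0,0,0,0,0,0,0,0,0,0,0,0]
  hand: 0.3

```text
t: 22.85
tool_pos: [0.6455, 0.0216, 0.0978]
orientation: [-0.019, 1.0, 0.001, 0.002]
force: [0.6, -0.5, 0.4]
width: 0.0599
gripper_force: 0.0
```

Request:
move_arm:
  series: [0,0,-0.5,0,0,0,0,0,-0.9,0,0,0,0,0,-0.9,0,0,0,0,0,-0.9,0,0,0,0,0,-0.9,0,0,0,0,0,-0.9,0,0,0,0,0,-0.9,0,0,0,0,0,-0.9,0,0,0]

```text
t: 23.65
tool_pos: [0.6446, 0.0214, 0.27]
orientation: [-0.019, 1.0, 0.001, 0.003]
force: [-0.7, 0.2, 0.1]
width: 0.0595
gripper_force: 0.0
```

Request:
move_arm:
  series: [0.3,-0.9,0,0,0,0,0.3,-0.9,0,0,0,0,0.3,-0.9,0,0,0,0,0.3,-0.9,0,0,0,0,0.3,-0.9,0,0,0,0,0.3,-0.9,0,0,0,0,0.3,-0.9,0,0,0,0,0.3,-0.9,0,0,0,0]

```text
t: 24.45
tool_pos: [0.5915, -0.1617, 0.2684]
orientation: [-0.02, 1.0, 0.001, 0.003]
force: [-0.4, -1.0, -0.4]
width: 0.0598
gripper_force: 0.0
```

Run:
```python
from h import *
s=ctrl.state(); print(s["t"],s["tool_pos"],s["width"],s["force"])
b=cam("scene"); a=cam("top"); o=tool(90+GY); p=np.array([.645,.0208,.098])
f=lambda c,x,y,z: proj(c,p+o.apply([-x,y,.088-z])).round(1).tolist()
for n,c in(("top",a),("scene",b)):
    print(n,"pred rim",[f(c,x,y,.055) for x,y in((.056,.048),(.056,-.048),(-.056,-.048),(-.056,.048))],"bar",[f(c,x,0,.112) for x in(-.056,.056)])
    m=hsv(c,(20,110,40),(36,255,255)); k=np.zeros_like(m); x,y,w,h=(270,130,90,110) if n=="top" else (240,180,110,100)
    k[y:y+h,x:x+w]=m[y:y+h,x:x+w]
    for q in cv2.findContours(cv2.morphologyEx(k,3,np.ones((5,5))),0,2)[0]:
        if cv2.contourArea(q)>60: print(cv2.contourArea(q),cv2.approxPolyDP(q,3,True)[:,0].tolist())
cv2.imwrite("pics/g8.png",np.hstack([cv2.resize(a["frame"][130:260,250:380],(400,400)),cv2.resize(b["frame"][170:370,200:400],(400,400))]))
```

```text
24.45 [ 0.59147907 -0.16168063  0.26841236] 0.05975675411970043 [-0.43740204 -1.03327283 -0.37085747]
top pred rim [[287.5, 166.3], [336.1, 165.2], [337.5, 220.7], [287.8, 221.7]] bar [[311.7, 214.5], [310.9, 155.4]]
2291.0 [[289, 165], [290, 224], [296, 219], [327, 219], [336, 224], [336, 165], [317, 164], [315, 155], [314, 215], [308, 214], [307, 155], [306, 165]]
scene pred rim [[298.8, 308.5], [251.3, 290.7], [285.0, 255.2], [329.9, 270.1]] bar [[305.9, 237.8], [272.1, 273.8]]
693.0 [[328, 273], [309, 265], [306, 245], [299, 260], [276, 279], [323, 279]]
```

```bash
python3 -c "
from rig import ctrl
print(ctrl.hand_in())"
```

```text
the job is handed in; nothing more can be done
None
```

I nested the blue tub in the grey one and the yellow tub in the blue one, both measuring flat and centred, and handed the job in at about 24.5 s; the result was not reported back, and my 10 views ran out, so the final state was checked by measurement only.

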